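# Check the hinged lids of the loaf tins

### The arm

A 7-joint arm with a two-finger parallel gripper is mounted at the origin on the work surface. World frame = base frame: x ahead of the robot, y to its left, z up, the work surface at z = 0. Lengths are in m, angles in rad, forces in N, time in s.
With the tool pointing down it reaches from about 0.425 to 0.925 m from the base axis. Payload 6.8 kg.
Tool frame: the origin (TCP) lies midway between the tips of the shut fingers; the grasp point (between the pads) lies 19 mm behind it; z points along the fingers, y is the line along which they close (so a half turn about z gives the same grasp; the last joint's range is limited). The gripper opens to 85 mm and grips with 20 to 120 N. Pads are 22 mm wide; open, the fingers measure 114 mm over their backs; the gripper's body (76 mm by 85 mm) begins 54 mm behind the grasp point. The pads swing forward as they close: fully open they stand 13 mm farther back than shut.
Start: joints at [1.199, 0.477, 0.022, 1.555, -0.011, 1.109, -0.083], TCP at [0.176, -0.652, 0.231] pointing down, gripper open.
Joint ranges: [-2.96, 2.96], [-0.34, 2.1], [-1.41, 1.46], [0.24, 2.44], [-1.37, 4.51], [0.17, 1.92], [-2.96, 2.96]. Speed limits (rad/s): [2.39, 2.39, 3.14, 3.14, 3.14, 3.14, 3.14].

### API

Orientations are given as a rotation vector (axis times angle).
In Python, from bench import get_obs, grab_frame, camera_params, r gives the robot as it stands.
- The arm moves only by the shell command python3 -m jog 'ROWS' [FORCE]. ROWS is JSON, a list of rows, each an object of numbers: "rx", "ry", "rz": the turn, a rotation vector about the world's x, y, z scaled (see below); "x", "y", "z": the shift along the world's x, y, z scaled (see below); "jaw": the opening, from -1 (shut) to 1 (fully open). In form: [{"rx": .., "ry": .., "rz": .., "x": .., "y": .., "z": .., "jaw": ..}, ...]. A call has 1 to 8 rows; each row shifts and turns the commanded pose from where the row before left it; what a row does not reach is not made up. The controller multiplies each number of a shift by 60 mm and each number of a turn by 10 degrees. A row lasts 1/8 s, in which the tool goes at most 62.5 mm and 10.7 degrees, less where a joint would pass 70% of its speed; a pose out of reach is approached as far as the arm can. A call with a number of a shift or a turn outside -1 to 1 is refused whole. A call with a gripper value outside its range is refused whole. The fingers move at their own pace and stop on an object; FORCE is the grip in N (left out, the last holds). Time passes only in rows, so rows that do not move let the fingers close. It gives the time, the measured TCP pose, the force, the opening and the grip force at its end, in the units of the state.
- get_obs(): the state, without advancing time (a new reading comes with each control period).
- grab_frame(name): name is "side" or "top"; returns the picture (480x640x3 uint8, red, green, blue); there is no depth.
- camera_params(name): a dict with "fx", "fy", "cx", "cy" (pixels), "R" (3x3) and "t" (3): a world point X has camera coordinates R X + t. Camera axes: x right, y down, z forward; pixel columns grow to the right and rows downward; lengths in m; the calibration is good to about 2 mm. A picture is of the moment at which its call begins. camera_params takes no time and is no camera call.
- r.hand_in(): hands the job in; it is judged then, once.
The state is a dict: "clock": time; "joints": joint angles; "qvel": joint speeds; "tau": joint torques, N m; "tcp_pos": TCP position; "orientation": TCP orientation; "contact_force": force on the tool from outside, world axes, zero at the start; "moment": the same for the moment, N m; "grip_width": finger opening in m; "gripper_force": force on a finger pad.
Only numpy, scipy, OpenCV 4.12 (cv2) and the standard library are available. Lean on these libraries where they do the work, as an engineer would, in place of code of your own. Each camera call takes 0.05 s, during which the arm holds its last target. There are 200 camera calls.

### The job

Before the dough goes in, try the hinged lid of every loaf tin by swinging it at least half-way up. Leave the tins with free lids standing where they are, lids wide open; a tin whose lid is stiff, so that it hangs where it is left instead of falling, is to be shut again and moved wholly onto the baking sheet beyond them for the wash. Keep the tins on their feet and leave the flour dredger and scraper alone.

Things in the scene. Friction and masses are not known exactly. Their poses are not given: they have to be found in the camera images.
- tin_a: Loose dark steel loaf tin with hinged lid; all look alike. 85 mm front to back (its x), 120 mm long (y), 68 mm high shut, walls 2 mm; base 0.31 kg or somewhat more, lid 75 g. Origin: centre of underside; x points from the front (lift tab, facing away from the robot) to the hinge. Hinge axis along y at x = 45.5 mm, z = 65 mm. The plain walls may be pushed. Which tins are stiff must be found by trying.
- lid_a (a joint): Lid angle of tin_a, rad: 0 shut, grows as the lid's front rises and swings back, stop at 1.92 (leaning back). No latch. A free lid has almost no friction: let go below about 1.4 it falls shut, past 1.65 it falls open to the stop. A stiff one has 0.055 N m of hinge friction: about 0.8 N at the tab raises it, 0.2 to 0.5 N pushes it down, and it hangs at any angle where it is left.
- tab_a (a point): Middle of the rolled front edge of the lift tab on the lid of tin_a; moves with the lid. Shut: x = -67.3, y = 0, z = 60 mm in the tin. Tab 40 mm wide (y), sticks out 27 mm ahead of the front wall, 2 mm thick, rolled edge 4.4 mm; 57 mm free height below, lid top 8 mm above. Can be lifted from below by a tilted finger tip or pinched by its two ends.
- tin_b: Loose dark steel loaf tin with hinged lid; all look alike. 85 mm front to back (its x), 120 mm long (y), 68 mm high shut, walls 2 mm; base 0.31 kg or somewhat more, lid 75 g. Origin: centre of underside; x points from the front (lift tab, facing away from the robot) to the hinge. Hinge axis along y at x = 45.5 mm, z = 65 mm. The plain walls may be pushed. Which tins are stiff must be found by trying.
- lid_b (a joint): Lid angle of tin_b, rad: 0 shut, grows as the lid's front rises and swings back, stop at 1.92 (leaning back). No latch. A free lid has almost no friction: let go below about 1.4 it falls shut, past 1.65 it falls open to the stop. A stiff one has 0.055 N m of hinge friction: about 0.8 N at the tab raises it, 0.2 to 0.5 N pushes it down, and it hangs at any angle where it is left.
- tab_b (a point): Middle of the rolled front edge of the lift tab on the lid of tin_b; moves with the lid. Shut: x = -67.3, y = 0, z = 60 mm in the tin. Tab 40 mm wide (y), sticks out 27 mm ahead of the front wall, 2 mm thick, rolled edge 4.4 mm; 57 mm free height below, lid top 8 mm above. Can be lifted from below by a tilted finger tip or pinched by its two ends.
- tin_c: Loose dark steel loaf tin with hinged lid; all look alike. 85 mm front to back (its x), 120 mm long (y), 68 mm high shut, walls 2 mm; base 0.31 kg or somewhat more, lid 75 g. Origin: centre of underside; x points from the front (lift tab, facing away from the robot) to the hinge. Hinge axis along y at x = 45.5 mm, z = 65 mm. The plain walls may be pushed. Which tins are stiff must be found by trying.
- lid_c (a joint): Lid angle of tin_c, rad: 0 shut, grows as the lid's front rises and swings back, stop at 1.92 (leaning back). No latch. A free lid has almost no friction: let go below about 1.4 it falls shut, past 1.65 it falls open to the stop. A stiff one has 0.055 N m of hinge friction: about 0.8 N at the tab raises it, 0.2 to 0.5 N pushes it down, and it hangs at any angle where it is left.
- tab_c (a point): Middle of the rolled front edge of the lift tab on the lid of tin_c; moves with the lid. Shut: x = -67.3, y = 0, z = 60 mm in the tin. Tab 40 mm wide (y), sticks out 27 mm ahead of the front wall, 2 mm thick, rolled edge 4.4 mm; 57 mm free height below, lid top 8 mm above. Can be lifted from below by a tilted finger tip or pinched by its two ends.
- sheet: Flat aluminium baking sheet fixed on the bench just beyond the tins, 400 mm deep (its x) x 600 mm wide (its y), 2 mm thick. Origin: middle of its near edge, on the bench; x points away from the robot. The near edge is bevelled over 10 mm down to the bench, so tins slide up onto it; only the far edge is raised (15 mm).
- dredger: Bystander: upright steel flour dredger, 70 mm across, 100 mm high, with a handle; origin at the centre of its underside.
- scraper: Bystander: bench scraper lying flat, steel blade with a wooden grip, 110 x 150 x 24 mm; origin at the centre of its underside.
There are look-alikes about, which are no part of the job. What is shaped like the tin_b but yellow is not meant.

How it is judged:
By the outcome, as a careful person would: the job done as asked, in the order asked, and still so for the second after the job is handed in, with the robot touching nothing.
It also fails if it takes over 72 s, if anything falls off the work surface, if the arm or the gripper's body presses on something with over 40 N, if the wrist force passes 120 N, or if a joint passes its speed limit or range.

## Working session

There is one attempt and no reset: what is moved stays moved. The work goes in short steps, Python scripts to look and compute and a shell command to move; the robot and the scene stay as the last step left them, time stands still between calls to the robot, and variables do not carry over. Pictures are saved under pics/ and viewed, at most 10 in all, crops included, and the job is handed in when it is done.

```bash
ls; mkdir -p pics; python3 - <<'E'
from bench import *
import cv2,numpy as np
for n in("top","side"):
    cv2.imwrite(f"pics/{n}0.png",grab_frame(n)[:,:,::-1]); p=camera_params(n); print(n,p)
    R=np.array(p["R"]);print(-R.T@np.array(p["t"]))
print(get_obs())
E
```

```text
pics
top {'fx': 559.5151183701182, 'fy': 559.5151183701182, 'cx': 322.8015126616024, 'cy': 240.0948757688679, 'R': array([[ 4.17623872e-04, -9.99936770e-01,  1.12375434e-02],
       [-9.91509906e-01, -1.87527574e-03, -1.30017648e-01],
       [ 1.30030500e-01, -1.10878372e-02, -9.91447996e-01]]), 't': array([8.51849991e-04, 4.83159139e-01, 1.10746585e+00])}
[0.33505238 0.01403725 1.16080444]
side {'fx': 478.63096080046193, 'fy': 478.63096080046193, 'cx': 321.07000606481006, 'cy': 246.49070532749738, 'R': array([[ 0.878227  , -0.47822416, -0.00435866],
       [-0.3362101 , -0.61089468, -0.71677783],
       [ 0.34011779,  0.63095907, -0.69728799]]), 't': array([-0.44475187,  0.21145238,  0.76513451])}
[ 0.20144966 -0.56628451  0.68314496]
{'clock': 0.1, 'joints': array([ 1.19891113,  0.47773032,  0.0223684 ,  1.55631548, -0.01146556,
        1.1093209 , -0.08306752]), 'qvel': array([ 0.00138961, -0.00182121,  0.00092962, -0.00500037,  0.00082032,
        0.00010074,  0.00010422]), 'tau': array([ 4.58036826e-03, -5.97757101e+01,  1.61390428e+00, -2.81955117e+01,
        1.28072704e-02,  4.97843575e-03, -8.40645697e-06]), 'tcp_pos': array([ 0.17582659, -0.65115785,  0.23043049]), 'orientation': array([-3.11270958e+00, -4.13012448e-01,  5.90644463e-04]), 'contact_force': array([ 0.16961964,  0.12856789, -0.27704234]), 'moment': array([-0.0059961 ,  0.03136796, -0.03054923]), 'gripper_force': 0.0, 'grip_width': 0.085233348648288}
```

View pics/top0.png

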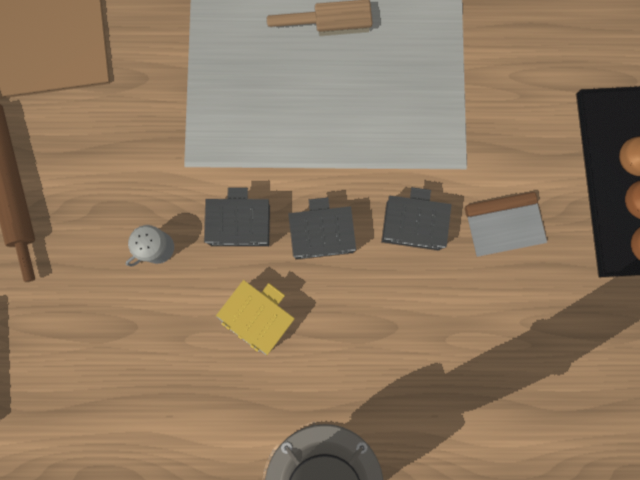

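View pics/side0.png

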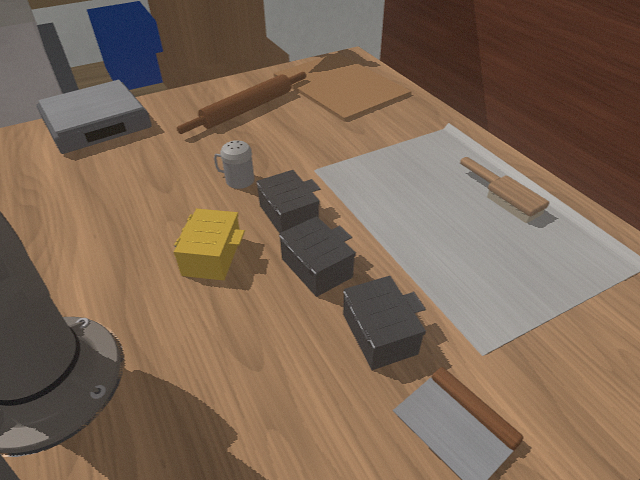

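The top view shows three dark tins at (237,222), (322,232) and (417,222), with tabs facing the sheet at (237,193), (319,203) and (421,193). Anything that could be mistaken for a tin:
- The yellow tin (256,317) is the excluded look-alike.
- The black tray (610,180) holds buns and is not a tin.

I choose the three dark ones. The dredger is at (150,243) and the scraper at (507,225). Next I'll measure and check one close crop.

```bash
cat > h.py <<'E'
from bench import *
import cv2,numpy as np
from scipy.spatial.transform import Rotation as Ro
def ray(n,u,v,z):
    p=camera_params(n);R=np.array(p["R"]);c=-R.T@np.array(p["t"])
    d=R.T@np.array([(u-p["cx"])/p["fx"],(v-p["cy"])/p["fy"],1.]);return c+d*(z-c[2])/d[2]
def proj(n,X):
    p=camera_params(n);q=np.array(p["R"])@X+np.array(p["t"]);return p["fx"]*q[0]/q[2]+p["cx"],p["fy"]*q[1]/q[2]+p["cy"]
def crop(n,x0,y0,x1,y1,f,name):
    cv2.imwrite("pics/"+name,cv2.resize(grab_frame(n)[y0:y1,x0:x1,::-1],None,fx=f,fy=f,interpolation=cv2.INTER_CUBIC))
E
python3 - <<'E'
from h import *
im=grab_frame("top");hsv=cv2.cvtColor(im,cv2.COLOR_RGB2HSV)
m=((hsv[...,2]<95)&(hsv[...,1]<70)).astype(np.uint8)*255
m[:,:190]=0;m[:,460:]=0;m[:170]=0;m[270:]=0
m=cv2.morphologyEx(m,cv2.MORPH_CLOSE,np.ones((5,5)))
b=cv2.morphologyEx(m,cv2.MORPH_OPEN,np.ones((25,25)))
b=cv2.morphologyEx(m,cv2.MORPH_OPEN,np.ones((5,31)))
out=im[:,:,::-1].copy()
cs=[c for c in cv2.findContours(m,cv2.RETR_EXTERNAL,cv2.CHAIN_APPROX_NONE)[0] if cv2.contourArea(c)>800]
for c in sorted(cs,key=lambda c:c[:,0,0].mean()):
    top=c[:,0,1].min(); e=c[c[:,0,1]<top+3][:,0]; u=(e[:,0].min()+e[:,0].max()+1)/2
    ul,ur=c[:,0,0].min(),c[:,0,0].max()
    # lid front edge either side of tab: first mask row per column
    L=[(x,np.nonzero(m[:,x])[0][0]) for x in list(range(ul+8,int(u)-16))+list(range(int(u)+16,ur-7))]
    L=np.array([ray("top",x+.5,y,.066)[:2] for x,y in L]);k=np.polyfit(L[:,1],L[:,0],1)
    t=ray("top",u,top,.06); print("tab px",u,top,"tab",t.round(3),"edge slope dx/dy",k[0].round(3),"edge x at tab y",np.polyval(k,t[1]).round(3),"px",ul,ur)
    cv2.drawContours(out,[c],-1,(0,0,255),1)
print("sheet edge",ray("top",187,167,0),ray("top",465,167,0))
cv2.imwrite("pics/c1.png",cv2.resize(out[160:280,190:465],None,fx=2.8,fy=2.8))
E
```

```text
tab px 238.0 188 tab [0.584 0.172 0.06 ] edge slope dx/dy -0.003 edge x at tab y 0.561 px 205 269
tab px 320.5 197 tab [0.567 0.006 0.06 ] edge slope dx/dy -0.139 edge x at tab y 0.54 px 288 355
tab px 421.0 188 tab [ 0.586 -0.196  0.06 ] edge slope dx/dy 0.131 edge x at tab y 0.561 px 382 451
sheet edge [0.64326463 0.2894575  0.        ] [ 0.64528372 -0.30253275  0.        ]
```

View pics/c1.png

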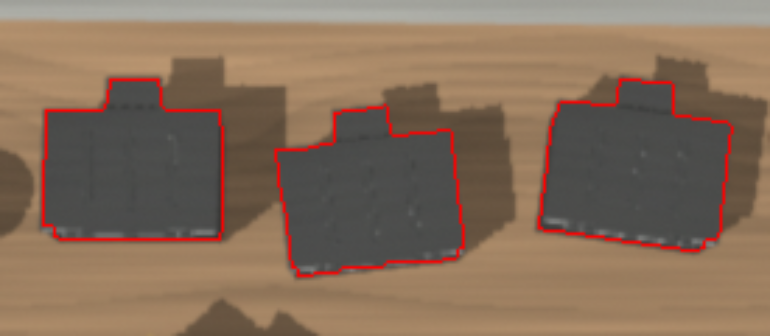

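The crop confirms clean outlines of the three dark tins, with tabs at about (135,90), (362,120) and (645,95) in the crop. I'll move in, tilting the closed fingers towards the right-hand tin's tab.

```bash
python3 -m jog '[{"rz":-0.75,"x":0.7,"y":0.65,"z":0.2,"jaw":-1},{"rz":-0.76,"x":0.7,"y":0.65,"z":0.2,"jaw":-1},{"ry":0.9,"x":0.7,"y":0.65,"jaw":-1},{"ry":0.9,"x":0.7,"y":0.65,"jaw":-1},{"ry":0.9,"x":0.7,"y":0.65,"jaw":-1},{"ry":0.9,"x":0.7,"y":0.65,"jaw":-1},{"ry":0.9,"x":0.7,"y":0.65,"jaw":-1},{"rz":-0.75,"x":0.7,"y":0.65,"jaw":-1}]' 40; python3 -m jog '[{"x":0.9,"y":0.4,"jaw":-1},{"x":0.9,"y":0.4,"jaw":-1},{"x":0.8,"y":0.4,"jaw":-1},{"jaw":-1}]'; python3 -c "
from h import *
o=get_obs();print(o['tcp_pos'],Ro.from_rotvec(o['orientation']).as_matrix().round(3),o['grip_width'],o['joints'])"
```

```text
[ 0.17587498 -0.65122435  0.2305373 ] [[ 0.965  0.261 -0.   ]
 [ 0.261 -0.965  0.001]
 [-0.    -0.001 -1.   ]] 0.08560174480011472 [ 1.19891018  0.47765021  0.02234947  1.55618881 -0.01149793  1.10930301
 -0.08308861]validation failed for argument at $[0]...
validation failed for argument at $[0]...
```

```bash
python3 -m jog '[{"rx":0,"ry":0,"rz":-0.75,"x":0.7,"y":0.65,"z":0.2,"jaw":-1},{"rx":0,"ry":0,"rz":-0.76,"x":0.7,"y":0.65,"z":0.2,"jaw":-1},{"rx":0,"ry":0.9,"rz":0,"x":0.7,"y":0.65,"z":0,"jaw":-1},{"rx":0,"ry":0.9,"rz":0,"x":0.7,"y":0.65,"z":0,"jaw":-1},{"rx":0,"ry":0.9,"rz":0,"x":0.7,"y":0.65,"z":0,"jaw":-1},{"rx":0,"ry":0.9,"rz":0,"x":0.7,"y":0.65,"z":0,"jaw":-1},{"rx":0,"ry":0.9,"rz":0,"x":0.7,"y":0.65,"z":0,"jaw":-1},{"rx":0,"ry":0,"rz":-0.75,"x":0.7,"y":0.65,"z":0,"jaw":-1}]' 40;  python3 -c "
from h import *
o=get_obs();print(o['tcp_pos'],Ro.from_rotvec(o['orientation']).as_matrix().round(3),o['grip_width'],o['joints'])"
```

```text
clock: 1.15
tcp_pos: [0.5153, -0.3339, 0.2504]
orientation: [-2.844, 0.174, 1.186]
contact_force: [-16.4, 10.6, 17.5]
grip_width: 0.0002
gripper_force: 0.0
[ 0.51526755 -0.33388044  0.25044247] [[ 0.699 -0.125 -0.705]
 [-0.082 -0.992  0.094]
 [-0.711 -0.008 -0.703]] 0.00023160615258459741 [ 0.23844074  0.82110169  0.27243441  1.17241776  0.06717403  1.91631256
 -1.18984161]
```

```bash
python3 -m jog '[{"rx":0,"ry":0,"rz":0,"x":0.8,"y":0.65,"z":-0.1,"jaw":-1},{"rx":0,"ry":0,"rz":0,"x":0.8,"y":0.65,"z":-0.2,"jaw":-1},{"rx":0,"ry":0,"rz":0,"x":0.7,"y":0.65,"z":-0.6,"jaw":-1},{"rx":0,"ry":0,"rz":0,"x":0,"y":0.1,"z":-0.8,"jaw":-1},{"rx":0,"ry":0,"rz":0,"x":0,"y":0,"z":-0.8,"jaw":-1},{"rx":0,"ry":0,"rz":0,"x":0,"y":0,"z":-0.8,"jaw":-1},{"rx":0,"ry":0,"rz":0,"x":0,"y":0,"z":0,"jaw":-1}]';  python3 -c "
from h import *
o=get_obs();print(o['tcp_pos'],Ro.from_rotvec(o['orientation']).as_matrix().round(3),o['contact_force'],o['joints'])"
```

```text
clock: 2.02
tcp_pos: [0.6261, -0.2141, 0.0446]
orientation: [-2.896, 0.176, 1.13]
contact_force: [-0.1, -0.3, 1.0]
grip_width: 0.0003
gripper_force: 0.0
[ 0.62606391 -0.21409777  0.04455928] [[ 0.73  -0.115 -0.673]
 [-0.095 -0.993  0.067]
 [-0.677  0.015 -0.736]] [-0.12617481 -0.26507743  1.04250445] [ 0.04264201  1.1108583   0.34145165  1.07660132 -0.15911615  1.7263835
 -1.33745493]
```

```bash
python3 -m jog '[{"rx":0,"ry":0,"rz":0,"x":0,"y":0.25,"z":-0.13,"jaw":-1},{"rx":0,"ry":0,"rz":0,"x":-0.35,"y":0,"z":0,"jaw":-1},{"rx":0,"ry":0,"rz":0,"x":-0.33,"y":0,"z":0,"jaw":-1},{"rx":0,"ry":0,"rz":0,"x":0,"y":0,"z":0,"jaw":-1},{"rx":0,"ry":0,"rz":0,"x":0,"y":0,"z":0,"jaw":-1}]';  python3 -c "
from h import *
crop('side',330,240,490,400,4,'r1.png')"
```

```text
clock: 2.65
tcp_pos: [0.5898, -0.1998, 0.0424]
orientation: [-2.905, 0.175, 1.113]
contact_force: [0.5, -0.0, -0.2]
grip_width: 0.0003
gripper_force: 0.0
```

View pics/r1.png

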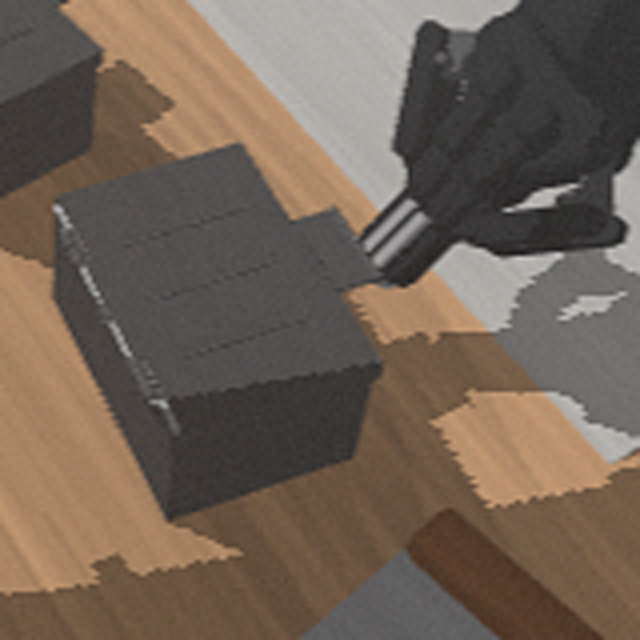

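The fingertip sits right at the tab's front edge (370,270 in the crop). I'll dip a little, go under it, then lift.

```bash
python3 -m jog '[{"rx":0,"ry":0,"rz":0,"x":0.1,"y":0,"z":-0.2,"jaw":-1},{"rx":0,"ry":0,"rz":0,"x":-0.2,"y":0,"z":0,"jaw":-1},{"rx":0,"ry":0,"rz":0,"x":0,"y":0,"z":0,"jaw":-1}]'; python3 -m jog '[{"rx":0,"ry":0,"rz":0,"x":-0.07,"y":0,"z":0.5,"jaw":-1},{"rx":0,"ry":0,"rz":0,"x":-0.07,"y":0,"z":0.5,"jaw":-1},{"rx":0,"ry":0,"rz":0,"x":-0.21,"y":0.03,"z":0.31,"jaw":-1},{"rx":0,"ry":0,"rz":0,"x":-0.21,"y":0.03,"z":0.31,"jaw":-1},{"rx":0,"ry":0,"rz":0,"x":-0.31,"y":0.04,"z":0.2,"jaw":-1},{"rx":0,"ry":0,"rz":0,"x":-0.31,"y":0.04,"z":0.2,"jaw":-1},{"rx":0,"ry":0,"rz":0,"x":-0.15,"y":0.02,"z":0.05,"jaw":-1},{"rx":0,"ry":0,"rz":0,"x":0,"y":0,"z":0,"jaw":-1}]';  python3 -c "
from h import *
crop('side',330,180,530,380,3,'r2.png')"
```

```text
clock: 3.08
tcp_pos: [0.5818, -0.2003, 0.028]
orientation: [-2.902, 0.177, 1.12]
contact_force: [-0.3, 0.6, -0.3]
grip_width: 0.0002
gripper_force: 0.0
clock: 4.08
tcp_pos: [0.5026, -0.1907, 0.1532]
orientation: [-2.903, 0.177, 1.118]
contact_force: [0.3, -0.1, -0.5]
grip_width: 0.0005
gripper_force: 0.0
```

View pics/r2.png

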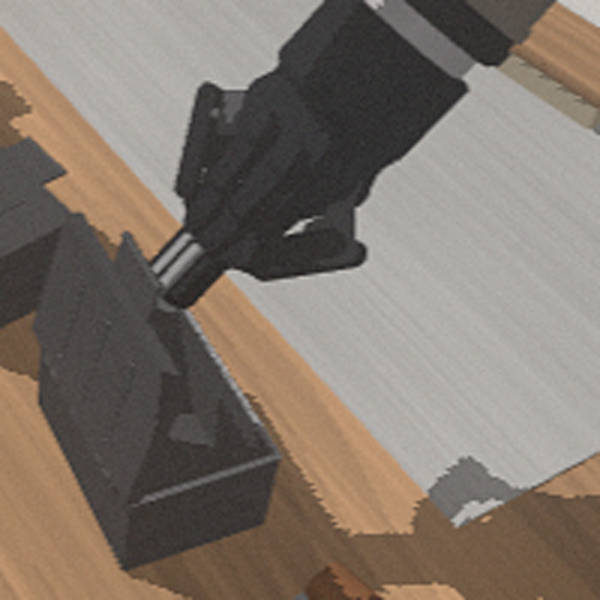

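The lid is raised to about 1.2 rad, with the tip under it at (175,300) in the crop. I'll back off along the arc and check numerically whether the lid moves.

```bash
cat >> h.py <<'E'
def lidpx(h,n,s,phi=1.2):
    # mean grey in lid outer-face patches; h hinge xy, n front dir, s=side sign (tool-left y)
    t=np.array([-n[1],n[0]]);P=[]
    for r in(.06,.1):
        for y in(s*.03,s*.055): P.append(proj("side",np.array([*(np.array(h)+n*r*np.cos(phi)+t*y),.067+r*np.sin(phi)])))
    P=np.array(P).round().astype(int);return P.min(0),P.max(0)
def save(h,n,s,f):
    im=grab_frame("side");a,b=lidpx(h,n,s);np.save(f,im);print(a,b);return im
def diff(h,n,s,f):
    im=grab_frame("side").astype(int);o=np.load(f).astype(int);a,b=lidpx(h,n,s);d=np.abs(im-o)[a[1]:b[1],a[0]:b[0]];print("mean diff",d.mean(),"bg",np.abs(im-o)[440:,:150].mean());return im
E
python3 -c "
from h import *
save((.474,-.181),np.array([.991,-.13]),-1,'r.npy')"
python3 -m jog '[{"rx":0,"ry":0,"rz":0,"x":0.31,"y":-0.04,"z":-0.1,"jaw":-1},{"rx":0,"ry":0,"rz":0,"x":0.31,"y":-0.04,"z":-0.2,"jaw":-1},{"rx":0,"ry":0,"rz":0,"x":0.31,"y":-0.04,"z":-0.2,"jaw":-1},{"rx":0,"ry":0,"rz":0,"x":0,"y":0,"z":0,"jaw":-1},{"rx":0,"ry":0,"rz":0,"x":0,"y":0,"z":0,"jaw":-1}]'; python3 -c "
from h import *
diff((.474,-.181),np.array([.991,-.13]),-1,'r.npy')
crop('side',330,180,530,380,3,'r3.png')"
```

```text
[381 287] [400 319]
clock: 4.8
tcp_pos: [0.5578, -0.198, 0.1231]
orientation: [-2.902, 0.177, 1.119]
contact_force: [0.1, 0.2, -0.0]
grip_width: 0.0004
gripper_force: 0.1
mean diff 21.004934210526315 bg 2.541888888888889
```

View pics/r3.png

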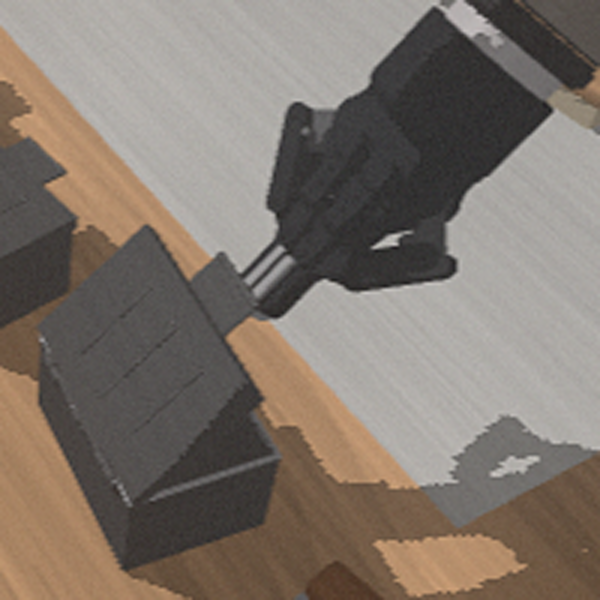

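The right tin's lid followed the finger down, with the tab resting on the tip at (240,290) in the crop, so it is free. I'll swing it fully open, then retreat.

```bash
python3 -m jog '[{"rx":0,"ry":0,"rz":0,"x":-0.31,"y":0.04,"z":0.2,"jaw":-1},{"rx":0,"ry":0,"rz":0,"x":-0.31,"y":0.04,"z":0.2,"jaw":-1},{"rx":0,"ry":0,"rz":0,"x":-0.31,"y":0.04,"z":0.1,"jaw":-1},{"rx":0,"ry":0,"rz":0,"x":-0.2,"y":0.03,"z":0.04,"jaw":-1},{"rx":0,"ry":0,"rz":0,"x":-0.2,"y":0.03,"z":0.04,"jaw":-1},{"rx":0,"ry":0,"rz":0,"x":-0.2,"y":0.03,"z":0.04,"jaw":-1},{"rx":0,"ry":0,"rz":0,"x":-0.2,"y":0.03,"z":0,"jaw":-1},{"rx":0,"ry":0,"rz":0,"x":0,"y":0,"z":0,"jaw":-1}]';python3 -m jog '[{"rx":0,"ry":0,"rz":0,"x":0.4,"y":0,"z":0.1,"jaw":-1},{"rx":0,"ry":0,"rz":0.3,"x":0.8,"y":0,"z":0,"jaw":-1},{"rx":0,"ry":0,"rz":0.4,"x":0.8,"y":0.4,"z":-0.1,"jaw":-1},{"rx":0,"ry":0,"rz":0.4,"x":0.2,"y":0.9,"z":-0.3,"jaw":-1},{"rx":0,"ry":0,"rz":0.4,"x":0,"y":0.9,"z":-0.3,"jaw":-1},{"rx":0,"ry":0,"rz":0,"x":0,"y":0.9,"z":-0.3,"jaw":-1},{"rx":0,"ry":0,"rz":0,"x":0,"y":0,"z":0,"jaw":-1}]'; python3 -c "
from h import *
crop('side',250,160,530,390,2.6,'r4.png')
o=get_obs();print(o['tcp_pos'],Ro.from_rotvec(o['orientation']).as_matrix().round(3),o['joints'])"
```

```text
clock: 5.9
tcp_pos: [0.4534, -0.1834, 0.1605]
orientation: [-2.902, 0.177, 1.119]
contact_force: [0.1, 0.3, 0.1]
grip_width: 0.0001
gripper_force: 0.0
clock: 6.78
tcp_pos: [0.5857, 0.0098, 0.1041]
orientation: [2.863, 0.217, -1.104]
contact_force: [0.5, -0.1, 0.8]
grip_width: 0.0001
gripper_force: 0.0
[0.58609378 0.00567031 0.10513532] [[ 0.734  0.151 -0.662]
 [ 0.102 -0.988 -0.112]
 [-0.671  0.015 -0.741]] [-0.27844581  0.90682921  0.26166109  1.33071857 -0.11700942  1.6613488
 -1.42590949]
```

View pics/r4.png

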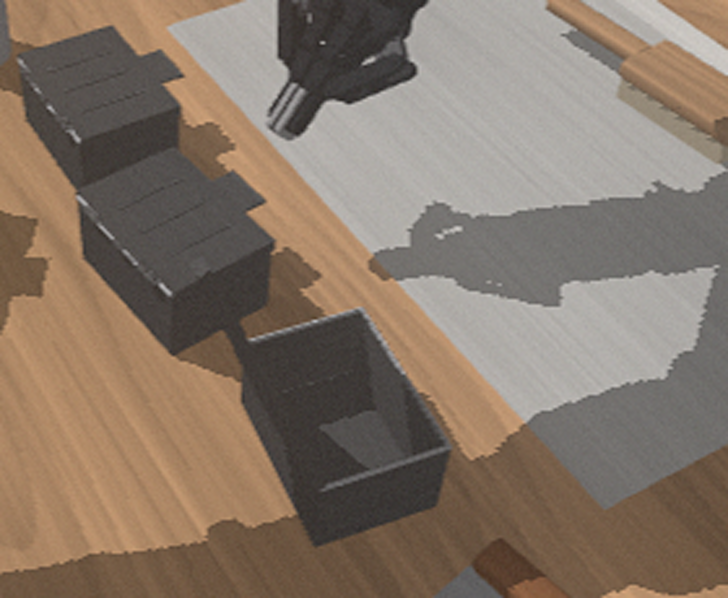

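The right tin's lid is wide open (inside visible at 340,400 in the crop) and the middle tin is still shut (170,230). On to the middle tin.

```bash
python3 -m jog '[{"rx":0,"ry":0,"rz":0,"x":0.6,"y":0.1,"z":0,"jaw":-1},{"rx":0,"ry":0,"rz":0,"x":0.1,"y":0,"z":-0.65,"jaw":-1},{"rx":0,"ry":0,"rz":0,"x":0,"y":0,"z":-0.62,"jaw":-1},{"rx":0,"ry":0,"rz":0,"x":0,"y":0,"z":0,"jaw":-1},{"rx":0,"ry":0,"rz":0,"x":-0.5,"y":-0.07,"z":0,"jaw":-1},{"rx":0,"ry":0,"rz":0,"x":-0.5,"y":-0.07,"z":0,"jaw":-1},{"rx":0,"ry":0,"rz":0,"x":0,"y":0,"z":0,"jaw":-1}]'
```

```text
clock: 7.7
tcp_pos: [0.5677, -0.0014, 0.0327]
orientation: [2.863, 0.198, -1.099]
contact_force: [-0.7, 0.1, 0.3]
grip_width: 0.0
gripper_force: 0.0
```

```bash
python3 -m jog '[{"rx":0,"ry":0,"rz":0,"x":-0.07,"y":0.1,"z":-0.05,"jaw":-1},{"rx":0,"ry":0,"rz":0,"x":-0.07,"y":0,"z":0.5,"jaw":-1},{"rx":0,"ry":0,"rz":0,"x":-0.07,"y":-0.01,"z":0.5,"jaw":-1},{"rx":0,"ry":0,"rz":0,"x":-0.21,"y":-0.03,"z":0.31,"jaw":-1},{"rx":0,"ry":0,"rz":0,"x":-0.21,"y":-0.03,"z":0.31,"jaw":-1},{"rx":0,"ry":0,"rz":0,"x":-0.31,"y":-0.04,"z":0.2,"jaw":-1},{"rx":0,"ry":0,"rz":0,"x":-0.31,"y":-0.04,"z":0.2,"jaw":-1},{"rx":0,"ry":0,"rz":0,"x":0,"y":0,"z":0,"jaw":-1}]'
python3 -c "
from h import *
save((.455,-.010),np.array([.99,.138]),-1,'m.npy')"
python3 -m jog '[{"rx":0,"ry":0,"rz":0,"x":0.31,"y":0.04,"z":-0.1,"jaw":-1},{"rx":0,"ry":0,"rz":0,"x":0.31,"y":0.04,"z":-0.2,"jaw":-1},{"rx":0,"ry":0,"rz":0,"x":0.31,"y":0.04,"z":-0.2,"jaw":-1},{"rx":0,"ry":0,"rz":0,"x":0,"y":0,"z":0,"jaw":-1},{"rx":0,"ry":0,"rz":0,"x":0,"y":0,"z":0,"jaw":-1}]'; python3 -c "
from h import *
diff((.455,-.010),np.array([.99,.138]),-1,'m.npy')
a=np.load('m.npy')[170:370,250:450,::-1]
b=grab_frame('side')[170:370,250:450,::-1];cv2.imwrite('pics/m1.png',cv2.resize(np.hstack([a,b]),None,fx=2,fy=2))"
```

```text
clock: 8.7
tcp_pos: [0.494, -0.0027, 0.1496]
orientation: [2.865, 0.201, -1.096]
contact_force: [-0.3, -0.0, -0.1]
grip_width: -0.0001
gripper_force: 0.0
[318 217] [334 245]
clock: 9.38
tcp_pos: [0.5491, 0.0042, 0.1183]
orientation: [2.863, 0.201, -1.1]
contact_force: [-0.2, -0.7, -1.3]
grip_width: 0.0001
gripper_force: 0.0
mean diff 2.7098214285714284 bg 2.5969444444444445
```

View pics/m1.png

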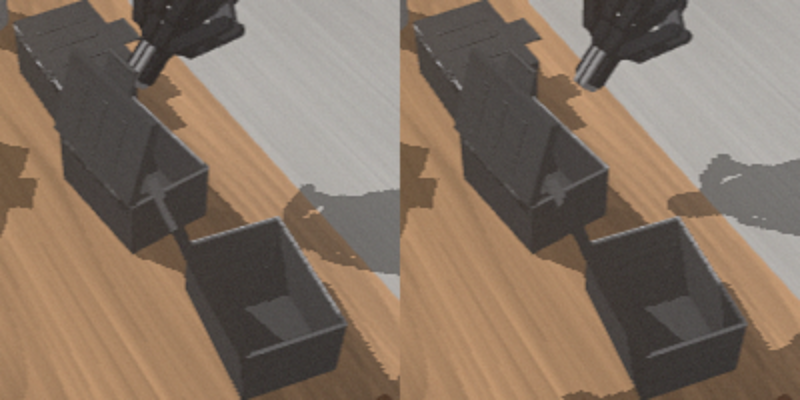

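The middle tin's lid hangs where it was left: the frames match and the finger is clear of it at (590,80). So it is stiff. I'll try the left tin before shutting it.

```bash
python3 -m jog '[{"rx":0,"ry":0,"rz":0,"x":0.8,"y":0.1,"z":0,"jaw":-1},{"rx":0,"ry":0,"rz":-0.5,"x":0.6,"y":0.7,"z":0,"jaw":-1},{"rx":0,"ry":0,"rz":-0.4,"x":0.1,"y":0.9,"z":0,"jaw":-1},{"rx":0,"ry":0,"rz":0,"x":0,"y":0.9,"z":-0.1,"jaw":-1},{"rx":0,"ry":0,"rz":0,"x":0,"y":0.2,"z":-0.7,"jaw":-1},{"rx":0,"ry":0,"rz":0,"x":0,"y":0,"z":-0.7,"jaw":-1},{"rx":0,"ry":0,"rz":0,"x":0,"y":0,"z":0,"jaw":-1}]'; python3 -c "
from h import *
o=get_obs();print(o['tcp_pos'],Ro.from_rotvec(o['orientation']).as_matrix().round(3),o['joints'])"
```

```text
clock: 10.35
tcp_pos: [0.6365, 0.1718, 0.0257]
orientation: [2.916, -0.026, -1.133]
contact_force: [-0.5, -0.3, 0.6]
grip_width: 0.0005
gripper_force: 0.0
[0.63647465 0.17184231 0.02570298] [[ 0.738 -0.01  -0.675]
 [-0.02  -1.    -0.007]
 [-0.675  0.019 -0.738]] [-0.38041512  1.11156538  0.23017139  1.08456877 -0.33454282  1.70794605
 -1.70121984]
```

```bash
python3 -m jog '[{"rx":0,"ry":0,"rz":0,"x":-0.47,"y":0,"z":0.05,"jaw":-1},{"rx":0,"ry":0,"rz":0,"x":-0.46,"y":0,"z":0,"jaw":-1},{"rx":0,"ry":0,"rz":0,"x":0,"y":0,"z":0,"jaw":-1}]'
python3 -m jog '[{"rx":0,"ry":0,"rz":0,"x":-0.07,"y":0,"z":0.5,"jaw":-1},{"rx":0,"ry":0,"rz":0,"x":-0.07,"y":0,"z":0.5,"jaw":-1},{"rx":0,"ry":0,"rz":0,"x":-0.21,"y":0,"z":0.31,"jaw":-1},{"rx":0,"ry":0,"rz":0,"x":-0.21,"y":0,"z":0.31,"jaw":-1},{"rx":0,"ry":0,"rz":0,"x":-0.31,"y":0,"z":0.2,"jaw":-1},{"rx":0,"ry":0,"rz":0,"x":-0.31,"y":0,"z":0.2,"jaw":-1},{"rx":0,"ry":0,"rz":0,"x":0,"y":0,"z":0,"jaw":-1}]'
python3 -c "
from h import *
save((.471,.172),np.array([1.,0]),-1,'l.npy')"
python3 -m jog '[{"rx":0,"ry":0,"rz":0,"x":0.31,"y":0,"z":-0.1,"jaw":-1},{"rx":0,"ry":0,"rz":0,"x":0.31,"y":0,"z":-0.2,"jaw":-1},{"rx":0,"ry":0,"rz":0,"x":0.31,"y":0,"z":-0.2,"jaw":-1},{"rx":0,"ry":0,"rz":0,"x":0,"y":0,"z":0,"jaw":-1},{"rx":0,"ry":0,"rz":0,"x":0,"y":0,"z":0,"jaw":-1}]'; python3 -c "
from h import *
diff((.471,.172),np.array([1.,0]),-1,'l.npy')
a=np.load('l.npy')[110:310,220:420,::-1]
b=grab_frame('side')[110:310,220:420,::-1];cv2.imwrite('pics/l1.png',cv2.resize(np.hstack([a,b]),None,fx=2,fy=2))"
```

```text
clock: 10.72
tcp_pos: [0.5831, 0.1724, 0.0344]
orientation: [2.923, -0.025, -1.122]
contact_force: [0.6, 0.3, 0.1]
grip_width: 0.0001
gripper_force: 0.0
clock: 11.6
tcp_pos: [0.5136, 0.1723, 0.1551]
orientation: [2.925, -0.025, -1.119]
contact_force: [0.4, 0.3, -0.3]
grip_width: -0.0
gripper_force: 0.1
[280 162] [291 187]
clock: 12.28
tcp_pos: [0.569, 0.1718, 0.1229]
orientation: [2.921, -0.026, -1.122]
contact_force: [2.6, -0.7, 1.5]
grip_width: 0.0001
gripper_force: 1.2
mean diff 22.876363636363635 bg 2.5645
```

View pics/l1.png

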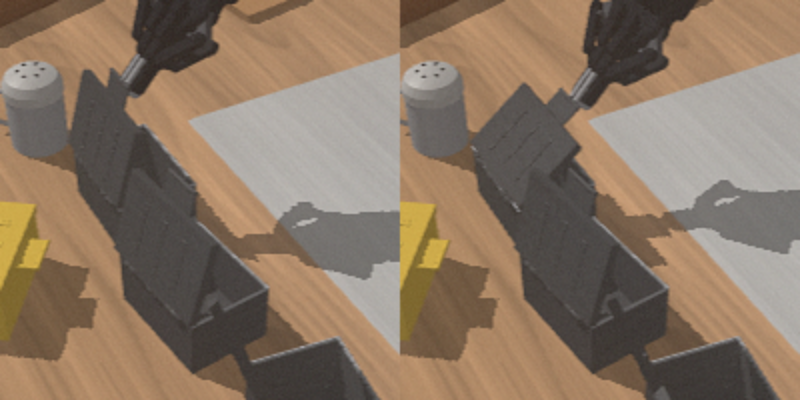

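The left lid followed the finger down (tip at 580,95), so it is free. I'll swing it fully open, then go round and above the middle tin with the tool upright.

```bash
python3 -m jog '[{"rx":0,"ry":0,"rz":0,"x":-0.31,"y":0,"z":0.2,"jaw":-1},{"rx":0,"ry":0,"rz":0,"x":-0.31,"y":0,"z":0.2,"jaw":-1},{"rx":0,"ry":0,"rz":0,"x":-0.31,"y":0,"z":0.1,"jaw":-1},{"rx":0,"ry":0,"rz":0,"x":-0.25,"y":0,"z":0.04,"jaw":-1},{"rx":0,"ry":0,"rz":0,"x":-0.25,"y":0,"z":0.04,"jaw":-1},{"rx":0,"ry":0,"rz":0,"x":-0.25,"y":0,"z":0.04,"jaw":-1},{"rx":0,"ry":0,"rz":0,"x":-0.27,"y":0,"z":0,"jaw":-1},{"rx":0,"ry":0,"rz":0,"x":0,"y":0,"z":0,"jaw":-1}]'
python3 -m jog '[{"rx":0,"ry":0,"rz":0,"x":0.5,"y":0,"z":0.1,"jaw":-1},{"rx":0,"ry":0,"rz":0,"x":0.8,"y":0,"z":0.3,"jaw":-1},{"rx":0,"ry":-0.5,"rz":0,"x":0.3,"y":0,"z":0.8,"jaw":-1},{"rx":0,"ry":-0.9,"rz":0,"x":0,"y":-0.5,"z":0.7,"jaw":-1},{"rx":0,"ry":-0.9,"rz":0,"x":-0.3,"y":-0.8,"z":0,"jaw":-1},{"rx":0,"ry":-0.9,"rz":0,"x":-0.6,"y":-0.8,"z":0,"jaw":-1},{"rx":0,"ry":-0.9,"rz":0.4,"x":-0.6,"y":-0.8,"z":0,"jaw":-1},{"rx":0,"ry":0,"rz":0.4,"x":-0.5,"y":0,"z":0,"jaw":-1}]'
python3 -m jog '[{"rx":0,"ry":0,"rz":0,"x":-0.5,"y":0,"z":0,"jaw":-1},{"rx":0,"ry":0,"rz":0,"x":0,"y":0,"z":0,"jaw":-1}]'
python3 -c "
from h import *
cv2.imwrite('pics/s5.png',cv2.resize(np.hstack([grab_frame('side')[60:360,200:460,::-1],grab_frame('top')[140:440,190:450,::-1]]),None,fx=1.5,fy=1.5))
o=get_obs();print(o['tcp_pos'],Ro.from_rotvec(o['orientation']).as_matrix().round(3),o['joints'])"
```

```text
clock: 13.38
tcp_pos: [0.45, 0.1727, 0.1606]
orientation: [2.921, -0.023, -1.125]
contact_force: [0.1, 0.6, 0.4]
grip_width: -0.0002
gripper_force: 0.0
clock: 14.38
tcp_pos: [0.4233, -0.0056, 0.274]
orientation: [3.125, 0.182, -0.027]
contact_force: [0.7, 0.8, 0.5]
grip_width: -0.0001
gripper_force: 0.0
clock: 14.62
tcp_pos: [0.3959, -0.002, 0.2743]
orientation: [3.125, 0.188, -0.028]
contact_force: [0.7, -1.1, 0.3]
grip_width: -0.0001
gripper_force: 0.0
[ 0.39801816 -0.00162084  0.27443309] [[ 0.993  0.12  -0.016]
 [ 0.12  -0.993 -0.013]
 [-0.017  0.011 -1.   ]] [-0.48767827 -0.05147881  0.31789151  2.11912857  0.02925708  1.0894987
 -1.63441318]
```

View pics/s5.png

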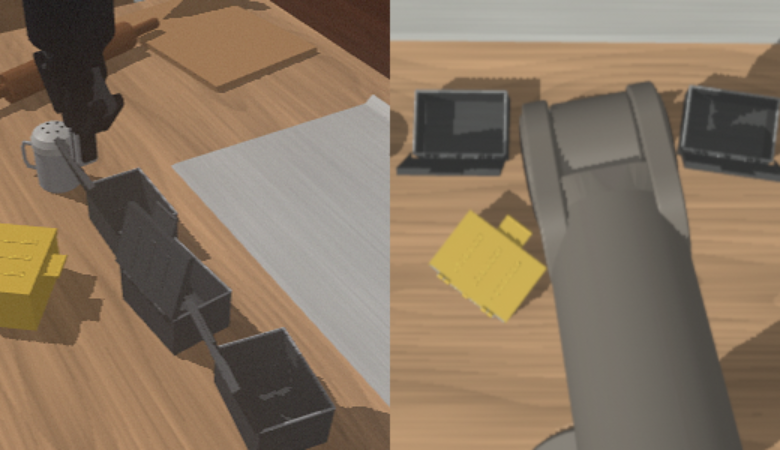

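Both outer lids are wide open and the middle lid still hangs. I'll descend on the hinge side of the middle lid and sweep it shut.

```bash
python3 -m jog '[{"rx":0,"ry":0,"rz":0,"x":0.4,"y":-0.06,"z":-0.5,"jaw":-1},{"rx":0,"ry":0,"rz":0,"x":0.3,"y":-0.06,"z":-0.8,"jaw":-1},{"rx":0,"ry":0,"rz":0,"x":0,"y":0,"z":-0.75,"jaw":-1},{"rx":0,"ry":0,"rz":0,"x":0,"y":0,"z":0,"jaw":-1}]'
python3 -m jog '[{"rx":0,"ry":0,"rz":0,"x":0.5,"y":0.07,"z":0,"jaw":-1},{"rx":0,"ry":0,"rz":0,"x":0.5,"y":0.07,"z":-0.08,"jaw":-1},{"rx":0,"ry":0,"rz":0,"x":0.25,"y":0.035,"z":-0.17,"jaw":-1},{"rx":0,"ry":0,"rz":0,"x":0.25,"y":0.03,"z":-0.17,"jaw":-1},{"rx":0,"ry":0,"rz":0,"x":0.13,"y":0.02,"z":-0.25,"jaw":-1},{"rx":0,"ry":0,"rz":0,"x":0.12,"y":0.02,"z":-0.25,"jaw":-1},{"rx":0,"ry":0,"rz":0,"x":0.08,"y":0.01,"z":-0.22,"jaw":-1},{"rx":0,"ry":0,"rz":0,"x":0,"y":0,"z":0,"jaw":-1}]'
```

```text
clock: 15.22
tcp_pos: [0.4379, -0.0094, 0.1483]
orientation: [3.121, 0.188, -0.04]
contact_force: [-0.6, 0.2, 1.2]
grip_width: -0.0001
gripper_force: 0.0
clock: 16.23
tcp_pos: [0.5488, 0.0064, 0.0814]
orientation: [3.123, 0.188, -0.031]
contact_force: [-0.4, 0.3, -0.2]
grip_width: -0.0001
gripper_force: 0.0
```

```bash
python3 -m jog '[{"rx":0,"ry":0,"rz":0,"x":0,"y":0,"z":-0.2,"jaw":-1},{"rx":0,"ry":0,"rz":0,"x":0,"y":0,"z":0,"jaw":-1}]'
python3 -m jog '[{"rx":0,"ry":0,"rz":0,"x":0,"y":0,"z":-0.07,"jaw":-1},{"rx":0,"ry":0,"rz":0,"x":0,"y":0,"z":0,"jaw":-1}]'
```

```text
clock: 16.48
tcp_pos: [0.5486, 0.0064, 0.0699]
orientation: [3.124, 0.188, -0.03]
contact_force: [0.3, -0.2, 0.3]
grip_width: -0.0
gripper_force: 0.1
clock: 16.73
tcp_pos: [0.5494, 0.0064, 0.0665]
orientation: [3.124, 0.188, -0.027]
contact_force: [1.2, 1.1, 1.3]
grip_width: 0.0004
gripper_force: 0.9
```

```bash
python3 -m jog '[{"rx":0,"ry":0,"rz":0,"x":0,"y":0,"z":-0.06,"jaw":-1},{"rx":0,"ry":0,"rz":0,"x":0,"y":0,"z":0,"jaw":-1}]'
python3 -m jog '[{"rx":0,"ry":0,"rz":0,"x":0,"y":0,"z":-0.04,"jaw":-1},{"rx":0,"ry":0,"rz":0,"x":0,"y":0,"z":0,"jaw":-1}]'
```

```text
clock: 16.98
tcp_pos: [0.5504, 0.0065, 0.0631]
orientation: [3.124, 0.188, -0.024]
contact_force: [3.5, -0.8, 1.9]
grip_width: -0.0001
gripper_force: 1.7
clock: 17.23
tcp_pos: [0.5503, 0.0066, 0.061]
orientation: [3.124, 0.188, -0.025]
contact_force: [1.7, -0.1, 6.2]
grip_width: 0.0001
gripper_force: 5.9
```

```bash
python3 -m jog '[{"rx":0,"ry":0,"rz":0,"x":0,"y":0,"z":0.5,"jaw":-1},{"rx":0,"ry":0,"rz":0,"x":-0.3,"y":0,"z":0.9,"jaw":-1},{"rx":0,"ry":0,"rz":0,"x":-0.7,"y":-0.1,"z":0.7,"jaw":-1},{"rx":0,"ry":0,"rz":0,"x":-0.9,"y":-0.1,"z":0.3,"jaw":0.5},{"rx":0,"ry":0,"rz":0,"x":-0.6,"y":-0.1,"z":0,"jaw":1},{"rx":0,"ry":0,"rz":0,"x":0,"y":0,"z":0,"jaw":1}]'
python3 - <<'E'
from h import *
im=grab_frame("side");o=cv2.imread("pics/side0.png")[:,:,::-1]
y0,y1,x0,x1=210,300,275,365
T=cv2.cvtColor(np.ascontiguousarray(o[y0:y1,x0:x1]),cv2.COLOR_RGB2GRAY)
S=cv2.cvtColor(np.ascontiguousarray(im[y0-12:y1+12,x0-12:x1+12]),cv2.COLOR_RGB2GRAY)
r=cv2.matchTemplate(S,T,cv2.TM_CCOEFF_NORMED);print(cv2.minMaxLoc(r))
# tab far edge in side view, initial vs now
hs=lambda a:((cv2.cvtColor(np.ascontiguousarray(a),cv2.COLOR_RGB2HSV)[...,2]<95)).astype(np.uint8)
cv2.imwrite("pics/m6.png",im[150:350,230:430,::-1])
top=grab_frame("top");c=hs(top)[180:270,280:360];print("top dark",c.sum(),np.argwhere(c).min(0)+[180,280],np.argwhere(c).max(0)+[180,280])
for n,P in(("tab",(.567,.006,.06)),("front-left",(.531,.062,.066)),("rear-right",(.467,-.068,.066))):print(n,proj("side",np.array(P)),proj("top",np.array(P)))
E
```

```text
clock: 17.98
tcp_pos: [0.3951, -0.0122, 0.2034]
orientation: [3.125, 0.188, -0.035]
contact_force: [0.5, 0.5, 0.0]
grip_width: 0.0543
gripper_force: 0.0
(0.3203885853290558, 0.9450331330299377, (0, 24), (11, 13))
top dark 1389 [199 288] [269 359]
tab (np.float64(347.12199239027586), np.float64(233.04078333545766)) (np.float64(320.6880783909472), np.float64(196.77624735531995))
front-left (np.float64(316.81260446573225), np.float64(219.84888199314196)) (np.float64(292.476948010636), np.float64(213.87739645093072))
rear-right (np.float64(319.70108444510964), np.float64(274.3907320160498)) (np.float64(358.18442805116047), np.float64(246.01213570610457))
```

The side view matches the original shut picture (correlation 0.945, shift about 1 px), so the middle lid is shut. I'll tip the tool so the open fingertips lead and descend behind the tin.

```bash
python3 -m jog '[{"rx":0,"ry":-0.75,"rz":0,"x":0.2,"y":0,"z":-0.4,"jaw":1},{"rx":0,"ry":-0.75,"rz":0,"x":0.1,"y":0,"z":-0.5,"jaw":1},{"rx":0,"ry":0,"rz":0,"x":0,"y":0,"z":-0.6,"jaw":1},{"rx":0,"ry":0,"rz":0,"x":0,"y":0,"z":-0.6,"jaw":1},{"rx":0,"ry":0,"rz":0,"x":0,"y":0,"z":-0.5,"jaw":1},{"rx":0,"ry":0,"rz":0,"x":0,"y":0,"z":-0.5,"jaw":1},{"rx":0,"ry":0,"rz":0,"x":0,"y":0,"z":0,"jaw":1}]';python3 -c "
from h import *
o=get_obs();print(o['tcp_pos'],Ro.from_rotvec(o['orientation']).as_matrix().round(3),o['joints'])"
```

```text
clock: 18.95
tcp_pos: [0.4115, -0.0246, 0.054]
orientation: [3.05, 0.184, 0.327]
contact_force: [-0.2, -0.4, 0.5]
grip_width: 0.0853
gripper_force: 0.0
[ 0.41146658 -0.02458847  0.05395683] [[ 0.97   0.111  0.215]
 [ 0.126 -0.991 -0.055]
 [ 0.207  0.081 -0.975]] [ 0.21512829  0.30652738 -0.42185608  2.43454662  0.79120398  0.30611827
 -2.37192986]
```

```bash
python3 -m jog '[{"rx":0,"ry":0,"rz":0,"x":0.25,"y":0.2,"z":0,"jaw":1},{"rx":0,"ry":0,"rz":0,"x":0.15,"y":0,"z":-0.3,"jaw":1},{"rx":0,"ry":0,"rz":0,"x":0,"y":0,"z":-0.35,"jaw":1},{"rx":0,"ry":0,"rz":0,"x":0,"y":0,"z":0,"jaw":1}]';python3 -c "
from h import *
o=get_obs();print(o['tcp_pos'],Ro.from_rotvec(o['orientation']).as_matrix().round(3),o['contact_force'],o['joints'])"
```

```text
clock: 19.45
tcp_pos: [0.4372, -0.0108, 0.0166]
orientation: [3.046, 0.191, 0.333]
contact_force: [0.1, 0.3, -0.0]
grip_width: 0.0858
gripper_force: 0.0
[ 0.43717873 -0.01082155  0.01655037] [[ 0.969  0.115  0.219]
 [ 0.131 -0.99  -0.058]
 [ 0.211  0.085 -0.974]] [ 0.14462366  0.28529961 -0.03510794] [ 0.03237598  0.41585553 -0.25799243  2.40706187  1.03487357  0.23570013
 -2.64067038]
```

```bash
python3 -m jog '[{"rx":0,"ry":0,"rz":0,"x":0.15,"y":0.02,"z":0,"jaw":1},{"rx":0,"ry":0,"rz":0,"x":0.25,"y":0.035,"z":0,"jaw":1},{"rx":0,"ry":0,"rz":0,"x":0.3,"y":0.04,"z":0,"jaw":1},{"rx":0,"ry":0,"rz":0,"x":0.3,"y":0.04,"z":0,"jaw":1},{"rx":0,"ry":0,"rz":0,"x":0.2,"y":0.03,"z":0,"jaw":1},{"rx":0,"ry":0,"rz":0,"x":0,"y":0,"z":0,"jaw":1}]';python3 -c "
from h import *
o=get_obs();print(o['tcp_pos'],Ro.from_rotvec(o['orientation']).as_matrix().round(3),o['contact_force'],o['joints'])
t=grab_frame('top');cv2.imwrite('pics/p1.png',t[:,:,::-1])
m=((cv2.cvtColor(t,cv2.COLOR_RGB2HSV)[...,2]<95)&(cv2.cvtColor(t,cv2.COLOR_RGB2HSV)[...,1]<70)).astype(np.uint8)[110:230,278:372]
for r in range(0,120,4):
  k=np.nonzero(m[r])[0]
  if len(k):print(r+110,k.min()+278,k.max()+278,len(k))"
```

```text
clock: 20.2
tcp_pos: [0.5097, -0.002, 0.0175]
orientation: [3.048, 0.185, 0.337]
contact_force: [-0.1, -0.1, 0.1]
grip_width: 0.0855
gripper_force: 0.0
[ 0.50966973 -0.00201627  0.01749466] [[ 0.969  0.112  0.222]
 [ 0.127 -0.99  -0.056]
 [ 0.213  0.082 -0.974]] [-0.1145806  -0.14118143  0.11942963] [ 0.12322604  0.4935693  -0.35935685  2.24346757  0.89594168  0.33816691
 -2.46707366]
170 306 323 18
174 307 324 18
178 306 346 41
182 288 346 59
186 286 347 62
190 287 347 61
194 286 348 63
198 287 349 63
202 287 349 63
206 287 350 59
210 288 350 51
214 288 351 46
218 289 351 39
222 289 360 37
226 291 361 30
```

```bash
python3 -m jog '[{"rx":0,"ry":0,"rz":0,"x":0.2,"y":0.02,"z":0,"jaw":1},{"rx":0,"ry":0,"rz":0,"x":0.3,"y":0.04,"z":0,"jaw":1},{"rx":0,"ry":0,"rz":0,"x":0.3,"y":0.04,"z":0,"jaw":1},{"rx":0,"ry":0,"rz":0,"x":0.3,"y":0.04,"z":0,"jaw":1},{"rx":0,"ry":0,"rz":0,"x":0.3,"y":0.04,"z":0.05,"jaw":1},{"rx":0,"ry":0,"rz":0,"x":0.2,"y":0.03,"z":0,"jaw":1},{"rx":0,"ry":0,"rz":0,"x":0,"y":0,"z":0,"jaw":1}]';python3 -c "
from h import *
o=get_obs();print(Ro.from_rotvec(o['orientation']).as_matrix().round(3),o['joints'])
t=grab_frame('top');cv2.imwrite('pics/p2.png',t[:,:,::-1])
m=((cv2.cvtColor(t,cv2.COLOR_RGB2HSV)[...,2]<95)&(cv2.cvtColor(t,cv2.COLOR_RGB2HSV)[...,1]<70)).astype(np.uint8)[70:190,265:372]
for r in range(0,120,4):
  k=np.nonzero(m[r])[0]
  if len(k):print(r+70,k.min()+265,k.max()+265,len(k))"
```

```text
clock: 21.12
tcp_pos: [0.6052, 0.0106, 0.0198]
orientation: [3.048, 0.186, 0.335]
contact_force: [-0.6, -1.1, -0.2]
grip_width: 0.0854
gripper_force: 0.0
[[ 0.969  0.112  0.221]
 [ 0.127 -0.99  -0.056]
 [ 0.212  0.083 -0.974]] [ 0.17062821  0.60203639 -0.43196613  2.01985999  0.79501776  0.47331447
 -2.31634863]
122 309 317 9
126 300 317 18
130 301 339 29
134 296 340 45
138 280 340 61
142 281 341 52
146 281 341 44
150 282 342 40
154 282 343 32
158 282 343 23
162 283 344 16
166 337 344 8
170 322 344 23
174 327 353 27
178 275 354 26
182 278 355 24
186 339 358 19
```

Tracking well. Another 90 mm to go.

```bash
python3 -m jog '[{"rx":0,"ry":0,"rz":0,"x":0.2,"y":0.02,"z":0,"jaw":1},{"rx":0,"ry":0,"rz":0,"x":0.3,"y":0.04,"z":0,"jaw":1},{"rx":0,"ry":0,"rz":0,"x":0.3,"y":0.04,"z":0,"jaw":1},{"rx":0,"ry":0,"rz":0,"x":0.3,"y":0.04,"z":0,"jaw":1},{"rx":0,"ry":0,"rz":0,"x":0.25,"y":0.03,"z":0,"jaw":1},{"rx":0,"ry":0,"rz":0,"x":0.15,"y":0.02,"z":0,"jaw":1},{"rx":0,"ry":0,"rz":0,"x":0,"y":0,"z":0,"jaw":1}]'
python3 -m jog '[{"rx":0,"ry":0,"rz":0,"x":-0.3,"y":-0.03,"z":0,"jaw":1},{"rx":0,"ry":0,"rz":0,"x":-0.6,"y":-0.06,"z":0.2,"jaw":1},{"rx":0,"ry":0,"rz":0,"x":-0.3,"y":0,"z":0.9,"jaw":1},{"rx":0,"ry":0,"rz":0,"x":0,"y":0,"z":0.95,"jaw":1},{"rx":0,"ry":0,"rz":0,"x":0,"y":0,"z":0.95,"jaw":1},{"rx":0,"ry":0,"rz":0,"x":-0.3,"y":0,"z":0.8,"jaw":1},{"rx":0,"ry":0,"rz":0,"x":-0.9,"y":0,"z":0,"jaw":1},{"rx":0,"ry":0,"rz":0,"x":-0.9,"y":0,"z":0,"jaw":1}]'
python3 - <<'E'
from h import *
t=grab_frame('top');h=cv2.cvtColor(t,cv2.COLOR_RGB2HSV)
cv2.imwrite('pics/f_top.png',t[:,:,::-1]);s=grab_frame('side');cv2.imwrite('pics/f_side.png',s[:,:,::-1])
m=((h[...,2]<95)&(h[...,1]<70)).astype(np.uint8)[40:180,240:400]
for r in range(0,140,4):
  k=np.nonzero(m[r])[0]
  if len(k):print(r+40,k.min()+240,k.max()+240,len(k),ray('top',0,r+40,.066)[0].round(3))
o=cv2.imread("pics/s5.png")  # other tins: compare with the frame before the push
n=np.hstack([s[60:360,200:460,::-1],t[140:440,190:450,::-1]]);n=cv2.resize(n,None,fx=1.5,fy=1.5)
d=np.abs(n.astype(int)-o).mean(2)
print("left tin/right tin/yellow/dredger diff",d[80:180,400:515].mean(),d[75:180,680:780].mean(),d[210:320,430:545].mean(),d[345:450,215:330].mean())
E
```

```text
clock: 22.05
tcp_pos: [0.6949, 0.0218, 0.0198]
orientation: [3.047, 0.186, 0.335]
contact_force: [-0.3, 0.1, -0.9]
grip_width: 0.0855
gripper_force: 0.0
clock: 23.05
tcp_pos: [0.495, 0.0164, 0.2484]
orientation: [3.046, 0.186, 0.337]
contact_force: [0.7, 0.5, 0.4]
grip_width: 0.0856
gripper_force: 0.0
80 302 312 11 0.806
84 295 312 18 0.798
88 295 334 36 0.789
92 284 334 51 0.781
96 275 335 61 0.772
100 276 335 60 0.764
104 276 336 61 0.755
108 276 336 61 0.747
112 277 337 61 0.739
116 277 337 61 0.73
120 278 338 61 0.722
124 278 338 61 0.713
128 279 330 52 0.705
132 279 337 45 0.697
136 280 337 58 0.688
140 281 307 27 0.68
left tin/right tin/yellow/dredger diff 11.622260869565217 6.780539682539682 10.791831357048748 7.37984817115252
```

```bash
python3 - <<'E'
from h import *
t=grab_frame('top');a=cv2.imread('pics/top0.png')[:,:,::-1]
hv=lambda i:cv2.cvtColor(np.ascontiguousarray(i),cv2.COLOR_RGB2HSV)
for nm,x0,x1 in(("L",195,285),("R",375,460)):
  for i in(a,t):
    h=hv(i);m=((h[...,2]<100)&(h[...,1]<70)).astype(np.uint8)[175:275,x0:x1]
    n,l,s,c=cv2.connectedComponentsWithStats(m);k=1+s[1:,4].argmax();print(nm,s[k][:4]+[x0,175,0,0],s[k][4])
print("dredger/scraper match",[np.abs(a.astype(int)-t)[r].mean() for r in((slice(222,262),slice(125,165)),(slice(190,255),slice(465,548)))])
E
```

```text
L [204 188  66  58] 3177
L [195 197  90  76] 2657
R [382 187  70  63] 3245
R [382 199  73  62] 3271
dredger/scraper match [np.float64(11.998333333333333), np.float64(16.89922767995057)]
```

```bash
python3 - <<'E'
from h import *
t=grab_frame('top')[:,:,::-1];a=cv2.imread('pics/top0.png')
for n,(y0,y1,x0,x1) in dict(dredger=(222,268,125,175),scraper=(188,258,463,552),grip=(190,220,463,542)).items():
  T=np.ascontiguousarray(a[y0:y1,x0:x1]);S=np.ascontiguousarray(t[y0-8:y1+8,x0-8:x1+8])
  print(n,cv2.minMaxLoc(cv2.matchTemplate(S,T,cv2.TM_CCOEFF_NORMED))[1::2],T.mean(),t[y0:y1,x0:x1].mean())
s=grab_frame('side')[:,:,::-1];b=cv2.imread('pics/side0.png')
T=np.ascontiguousarray(b[365:480,390:525]);S=np.ascontiguousarray(s[357:480,382:533]);print(cv2.minMaxLoc(cv2.matchTemplate(S,T,cv2.TM_CCOEFF_NORMED))[1::2])
E
```

```text
dredger (0.9997478127479553, (8, 8)) 124.06347826086956 135.1704347826087
scraper (0.7628422379493713, (8, 8)) 125.66875334403424 123.94258962011772
grip (0.7694611549377441, (8, 8)) 112.57426160337553 106.63417721518988
(0.6948776245117188, (7, 7))
```

```bash
python3 -c "
from bench import *
print(r.hand_in())"
```

```text
the job is handed in; nothing more can be done
None
```

I handed the job in at about 23 s of robot time: the middle tin's lid was stiff, so it is shut and pushed wholly onto the sheet, and the two free-lidded outer tins stand in place with lids wide open.

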